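# Lock the strap die into the clay extruder and hold it for the keeper pin

## Task

Fit the strap die (the steel die cap whose mouth is a long flat slot, not the one with the round mouth) to the clay extruder that stands mouth up on its stand: let its two side lugs down into the two slots in the barrel's rim, push it down against the sprung ring until its flange sits on the rim, and turn it about a quarter turn clockwise, seen from above, until it stops. Finish while still gripping the die, keeping it pressed fully down and turned to its stop so that I can put the keeper pin in; leave the round die, the tape roll, the wooden rib and the round cutter where they are.

Things in the scene. Friction and masses are not known exactly. Their poses are not given: they have to be found in the camera images.
- strap_die_center (a point): Strap die: loose steel cap, 0.22 kg, 60 mm tall, mouth up. Spigot 56 mm wide, 22 tall; flange 72 wide, 8 thick; on top an oblong nozzle 48 long, 22 wide, 30 tall, slot mouth 38x12: grip its flat long sides. Point: on the axis, half-way up, level with the flange's upper face. x along the nozzle, y across its 22 mm, z up. Same after a half turn.
- strap_die_lugs (a point): Midpoint between the strap die's two lugs (inside the spigot, on the axis, 15 mm below the flange's underside). The lugs are round, 8 mm in diameter, sticking out of the spigot along +x and -x of the die to 41 mm from the axis, 5 mm beyond the flange. Same axes as the die.
- coil_die_center (a point): The round die: loose, same cap and lugs, but a round nozzle 30 mm wide and 30 tall with a 20 mm round hole. Same point and axes. Not to be used: leave it where it stands.
- extruder_mouth (a point): Centre of the rim of the extruder's upright barrel, 150 mm above the table; z up. Barrel fixed on a wooden base 124 mm square (sides along x and y), tube 70 mm outside, 60 inside. Two slots 13 mm wide, 22 deep go down from the rim through the wall on its +x and -x sides. With the flange on the rim the strap die's centre point is 8 mm above this one.
- extruder_stop (a point): Where one lug's axis ends when the die is fully home: in the barrel wall, 15 mm below the rim, 80 degrees clockwise (from above) of the +x slot. From each slot's foot a side slot runs there clockwise under a 7 mm high bridge. The lugs pass only with the flange under 4 mm above the rim; let go there, the spring lifts the die by 4 mm. Axes as extruder_mouth.
- seal_ring (a joint): The sprung steel ring inside the mouth, value in m: 0 when up (its top 12 mm below the rim), growing as it is pushed down. The die's spigot meets it when the flange is still 10 mm above the rim; the spring then pushes up with about 4 N, and with 10 N when the flange is on the rim (0.010).
- tape_roll: Roll of masking tape lying flat, 96 mm across, 24 mm high; a bystander, loose. Origin at the centre of its underside.
- wooden_rib: Flat wooden throwing rib, 49 x 99 x 8 mm, lying; a bystander, loose. Origin at the centre of its underside.
- round_cutter: Round tin cutter, 66 mm across, 35 mm high; a bystander, loose. Origin at the centre of its underside.

How it is judged:
By the outcome, as a careful person would: the job done as asked, in the order asked, and still so for the second after the job is handed in, while the arm keeps its last pose, push and grip.
It also fails if it takes over 48 s, if anything falls off the work surface, if the arm or the gripper's body presses on something with over 40 N, if the wrist force passes 120 N, or if a joint passes its speed limit or range.

## Robot

A 7-joint arm with a two-finger parallel gripper is mounted at the origin on a cart in front of the work surface, level with it; the furniture and walls round the work are solid. World frame = base frame: x ahead of the robot, y to its left, z up, the work surface at z = 0. Lengths are in m, angles in rad, forces in N, time in s.
With the tool pointing down it reaches from about 0.35 to 0.775 m from the base axis. Payload 3.1 kg.
Tool frame: the origin (TCP) lies midway between the tips of the shut fingers; the grasp point (between the pads) lies 19 mm behind it; z points along the fingers, y is the line along which they close (so a half turn about z gives the same grasp; the last joint's range is limited). The gripper opens to 85 mm and grips with 20 to 120 N. Pads are 22 mm wide; open, the fingers measure 114 mm over their backs; the gripper's body (76 mm by 85 mm) begins 54 mm behind the grasp point. The pads swing forward as they close: fully open they stand 13 mm farther back than shut.
Start: joints at [1.143, 0.311, 0.014, 1.512, -0.004, 1.319, -0.027], TCP at [0.207, -0.51, 0.231] pointing down, gripper open.
Joint ranges: [-2.7, 2.7], [-0.3, 1.91], [-1.27, 1.3], [0.12, 2.57], [-1.44, 4.58], [0.2, 2.03], [-3.05, 3.05]. Speed limits (rad/s): [2.79, 2.79, 3.14, 3.14, 3.14, 3.14, 3.14].

## Interface

Orientations are given as a rotation vector (axis times angle).
In Python, from station import r gives the robot as it stands. The module is installed in compiled form; this text tells all that it offers.
- The arm moves only by the tool send_rows, never from a script. Its argument "motion" is a list of rows, each a list of 3 entries, a list of its own where there are three numbers: the closure, from -1 (fully open) to 1 (shut), then the shift along the tool's x, y, z as a fraction of full scale, then the turn, a rotation vector about the tool's x, y, z as a fraction of full scale. A call has 1 to 5 rows; each row shifts and turns the commanded pose from where the row before left it, along the tool's axes as they then stand; what a row does not reach is not made up. Full scale, the value 1, is 0.06 m for a shift and 0.15 rad for a turn. A row lasts 1/8 s, in which the tool goes at most 62.5 mm and 10.7 degrees, less where a joint would pass 70% of its speed; a pose out of reach is approached as far as the arm can. A call with a number of a shift or a turn outside -1 to 1 is refused whole. A call with a gripper value outside its range is refused whole. The fingers move at their own pace and stop on an object; the grip force is fixed at half the most. Time passes only in rows, so rows that do not move let the fingers close. It gives the time, the measured TCP pose, the force, the opening and the grip force at its end, in the units of the state.
- r.observe(): the state, without advancing time (a new reading comes with each control period).
- r.read_camera(name): name is "scene" or "top"; returns a dict with "pixels" (384x512x3 uint8, blue, green, red), "fx", "fy", "cx", "cy" (pixels), "dist" ([k1, k2, p1, p2, k3] as OpenCV has them; the pictures are not rectified), "rvec" (rotation vector, rad) and "tvec" (3), from world to camera coordinates, as OpenCV has them. Camera axes: x right, y down, z forward; pixel columns grow to the right and rows downward; lengths in m; the calibration is good to about 2 mm. A picture is of the moment at which its call begins. There is no depth.
- r.finish_job(): hands the job in; it is judged then, once.
The state is a dict: "t": time; "q": joint angles; "joint_vel": joint speeds; "effort": joint torques, N m; "tool_pos": TCP position; "eef_rot": TCP orientation; "ft_force": force on the tool from outside, world axes, zero at the start; "ft_torque": the same for the moment, N m; "finger_gap": finger opening in m; "gripper_force": force on a finger pad.
Only numpy, scipy, OpenCV 4.12 (cv2) and the standard library are available. Lean on these libraries where they do the work, as an engineer would, in place of code of your own. Each camera call takes 0.05 s, during which the arm holds its last target. There are 200 camera calls.

## Working session

There is one attempt and no reset: what is moved stays moved. The work goes in short steps, Python scripts to look and compute and a tool call to move; the robot and the scene stay as the last step left them, time stands still between calls to the robot, and variables do not carry over. Pictures are saved under pics/ and viewed, at most 10 in all, crops included, and the job is handed in when it is done.

Besides the shell and the picture viewer there is one more tool, called after "Emit:" as a command line: name --argument value ..., lists and objects as JSON in quotes. send_rows: Moves the arm, as the interface text tells. Its arguments: {"type":"object","properties":{"motion":{"type":"array","items":{"type":"array"}}},"required":["motion"]}

```bash
mkdir -p pics; cat > h.py <<'E'
import numpy as np, cv2
from station import r
def cam(n):
    c=r.read_camera(n); c['K']=np.array([[c['fx'],0,c['cx']],[0,c['fy'],c['cy']],[0,0,1.]]);c['D']=np.array(c['dist'],float)
    c['R']=cv2.Rodrigues(np.array(c['rvec'],float))[0];c['t']=np.array(c['tvec'],float);return c
def ray(c,uv,z):
    p=cv2.undistortPoints(np.array([[uv]],float),c['K'],c['D'])[0,0]
    d=c['R'].T@np.array([p[0],p[1],1]);o=-c['R'].T@c['t'];return o+d*(z-o[2])/d[2]
def proj(c,P):
    return cv2.projectPoints(np.array(P,float).reshape(-1,1,3),np.array(c['rvec'],float),c['t'],c['K'],c['D'])[0][:,0]
E
python3 - <<'E'
from h import *
for n in('top','scene'):
    c=cam(n);cv2.imwrite(f'pics/{n}0.png',c['pixels']);print(n,-c['R'].T@c['t'],c['fx'])
print(r.observe())
E
```

```text
top [ 0.39147162 -0.11451104  1.16560407] 387.9877033769522
scene [-0.54145329 -0.6533917   0.61703242] 447.1666779818595
{'t': 0.1, 'q': array([ 1.14328849,  0.31166652,  0.01395675,  1.51290097, -0.00438045,
        1.31919618, -0.02722242]), 'joint_vel': array([-0.00062889, -0.00135925, -0.00095593, -0.00610563, -0.00086346,
       -0.00155705, -0.0006376 ]), 'effort': array([ 1.06249103e-03, -3.80853975e+01,  1.46733541e-01, -2.31238067e+01,
        1.22248504e-02,  8.14259634e-03,  2.58559616e-06]), 'tool_pos': array([ 0.2067469 , -0.50895586,  0.23031647]), 'eef_rot': array([-3.08125176e+00, -6.02019220e-01,  7.94181515e-04]), 'ft_force': array([-0.57199158, -0.46596225, -0.23757851]), 'ft_torque': array([-0.01400673, -0.02973892,  0.00938122]), 'gripper_force': 0.0, 'finger_gap': 0.085660777888001}
```

View pics/top0.png

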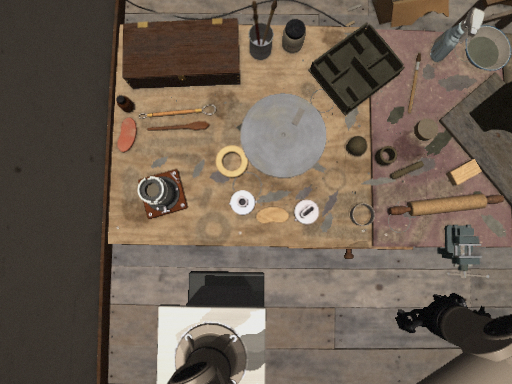

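View pics/scene0.png

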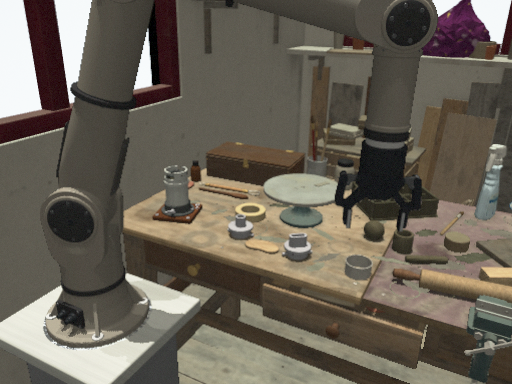

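The top view shows the strap die at about (306,211), the round die at (242,202) and the extruder at (158,192). I'll enlarge the strap die and the extruder.

```bash
python3 - <<'E'
from h import *
c=cam('top');p=c['pixels']
a=cv2.resize(p[190:232,285:327],(400,400),interpolation=cv2.INTER_CUBIC)
b=cv2.resize(p[165:221,132:188],(400,400),interpolation=cv2.INTER_CUBIC)
s=cam('scene');q=s['pixels']
d=cv2.resize(q[225:265,270:350],(400,200),interpolation=cv2.INTER_CUBIC)
e=cv2.resize(q[160:225,145:210],(400,400),interpolation=cv2.INTER_CUBIC)[:200]
cv2.imwrite('pics/crops.png',np.vstack([np.hstack([a,b]),np.hstack([d,e])]))
for n,uv,z in(('die',(306,211),.06),('ext',(153,191),.15),('coil',(242,202),.06)):print(n,ray(c,uv,z))
E
```

```text
die [ 0.43282916 -0.27082873  0.06      ]
ext [0.47670891 0.14522235 0.15      ]
coil [ 0.4561623  -0.08810765  0.06      ]
```

View pics/crops.png

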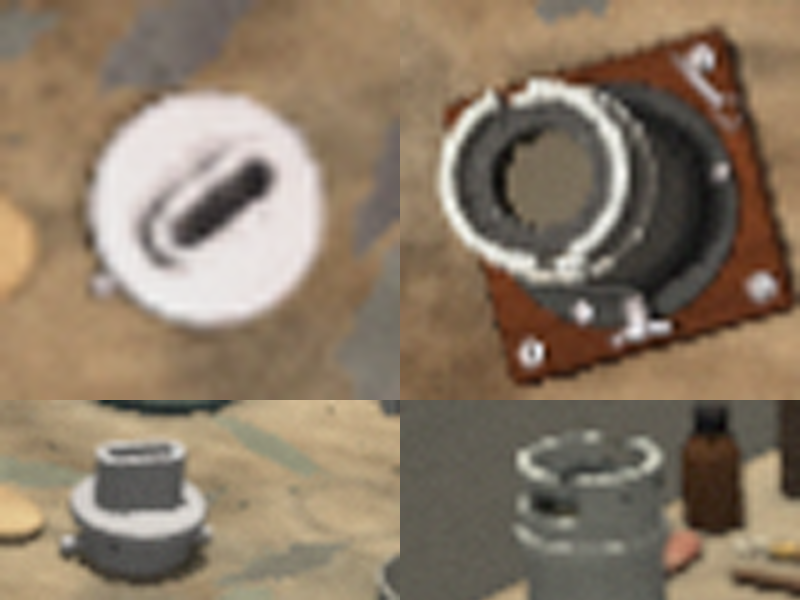

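The crop shows the die's flange, its slot mouth and a lug at the lower left. It also shows the extruder rim with two slot gaps, at about (490,100) and (565,265) in the crop. I'll fit the models to the edges.

```bash
cat > fit.py <<'E'
from h import *
from scipy.optimize import minimize, differential_evolution
from scipy.ndimage import map_coordinates
th=np.linspace(0,2*np.pi,120,endpoint=False)
def samp(g,uv): return map_coordinates(g,[uv[:,1],uv[:,0]],order=1,mode='nearest')
def circ(x,y,z,R): return np.c_[x+R*np.cos(th),y+R*np.sin(th),np.full(len(th),z)]
def edge(c,g,x,y,z,R,d=.0015):  # inside minus outside
    return samp(g,proj(c,circ(x,y,z,R-d)))-samp(g,proj(c,circ(x,y,z,R+d)))
def stad(x,y,z,yaw,L,W,n=30):
    s=(L-W)/2;a=np.linspace(-np.pi/2,np.pi/2,n);l=np.linspace(-s,s,n)
    P=np.r_[np.c_[s+W/2*np.cos(a),W/2*np.sin(a)],np.c_[-s-W/2*np.cos(a),W/2*np.sin(a)],np.c_[l,0*l+W/2],np.c_[l,0*l-W/2]]
    C,S=np.cos(yaw),np.sin(yaw);return np.c_[x+C*P[:,0]-S*P[:,1],y+S*P[:,0]+C*P[:,1],np.full(len(P),z)]
E
python3 - <<'E'
from fit import *
for n in('top','scene'):
    c=cam(n);g=cv2.cvtColor(c['pixels'],cv2.COLOR_BGR2GRAY).astype(float)
    hsv=cv2.cvtColor(c['pixels'],cv2.COLOR_BGR2HSV)[...,1].astype(float)
    f=lambda p:-np.mean(np.clip(edge(c,g,p[0],p[1],.03,.036)-edge(c,hsv,p[0],p[1],.03,.036),-20,120))
    d=differential_evolution(f,[(.41,.455),(-.295,-.245)],seed=0,tol=1e-6);print(n,'flange',d.x,d.fun)
    x,y=d.x
    h=lambda p:-np.mean(samp(g,proj(c,stad(p[0],p[1],.06,p[2],.042,.016)))-samp(g,proj(c,stad(p[0],p[1],.06,p[2],.035,.009))))
    e=differential_evolution(h,[(x-.006,x+.006),(y-.006,y+.006),(-np.pi/2,np.pi/2)],seed=0);print(n,'slot',e.x,np.degrees(e.x[2]),e.fun)
    k=lambda p:-np.mean(np.clip(edge(c,g,p[0],p[1],.15,.035),-30,90)+(0.5*np.clip(edge(c,g,p[0],p[1],.15,.030),-90,30)*-1 if n=='top' else 0))
    m=differential_evolution(k,[(.45,.50),(.12,.17)],seed=0);print(n,'rim',m.x,m.fun)
    if n=='top':
        # ring brightness by angle
        a=np.radians(np.arange(0,360,6));P=lambda R:np.c_[m.x[0]+R*np.cos(a),m.x[1]+R*np.sin(a),0*a+.15]
        v=(samp(g,proj(c,P(.0325)))).astype(int);print(dict(zip(np.arange(0,360,6).tolist(),v.tolist())))
        # base mask
        hs=cv2.cvtColor(c['pixels'],cv2.COLOR_BGR2HSV);b=c['pixels'].astype(int)
        red=((b[...,2]>1.8*b[...,1])&(b[...,2]>60)).astype(np.uint8);red[:165]=0;red[221:]=0;red[:,:132]=0;red[:,190:]=0
        pts=np.argwhere(red)[:,::-1].astype(np.float32)
        W=np.array([ray(c,u,.015)[:2] for u in pts]).astype(np.float32)
        print('base',cv2.minAreaRect(W))
E
```

```text
top flange [ 0.43291403 -0.27613243] -101.33118159726283
top slot [ 0.43336168 -0.27637455 -0.89920001] -51.52036528217245 -88.48688711187569
top rim [0.48155557 0.15298104] -99.72627876867315
{0: 220, 6: 168, 12: 97, 18: 91, 24: 83, 30: 177, 36: 205, 42: 208, 48: 215, 54: 214, 60: 223, 66: 213, 72: 227, 78: 218, 84: 219, 90: 229, 96: 228, 102: 221, 108: 223, 114: 226, 120: 223, 126: 226, 132: 223, 138: 217, 144: 212, 150: 213, 156: 216, 162: 212, 168: 224, 174: 221, 180: 209, 186: 102, 192: 101, 198: 156, 204: 173, 210: 200, 216: 213, 222: 203, 228: 213, 234: 213, 240: 214, 246: 215, 252: 192, 258: 224, 264: 219, 270: 224, 276: 222, 282: 218, 288: 220, 294: 217, 300: 226, 306: 220, 312: 201, 318: 211, 324: 213, 330: 218, 336: 225, 342: 205, 348: 215, 354: 230}
base ((0.4808846712112427, 0.1509036123752594), (0.11960282176733017, 0.12120845913887024), 16.254352569580078)
scene flange [ 0.43300685 -0.27426448] -40.129186908775836
scene slot [ 0.43510242 -0.27318143 -0.99554694] -57.040637756548875 -28.96283019143136
scene rim [0.4798462  0.15369483] -22.229729598669778
```

Emit:
send_rows --motion '[[-1,[0.7,-0.31,0],[0,0,0]],[-1,[0.7,-0.31,0],[0,0,0]],[-1,[0.7,-0.31,0],[0,0,0]],[-1,[0.7,-0.31,0],[0,0,0]],[-1,[0.7,-0.31,0],[0,0,0]]]'

```text
t: 0.92
tool_pos: [0.3674, -0.3433, 0.2314]
eef_rot: [3.083, 0.602, 0.0]
ft_force: [0.7, -0.1, 0.5]
finger_gap: 0.0853
gripper_force: 0.0
```

Emit:
send_rows --motion '[[-1,[0.7,-0.31,0],[0,0,0]],[-1,[0.7,-0.31,0],[0,0,0]],[-1,[0,0,0],[0,0,-1]],[-1,[0,0,0],[0,0,-1]],[-1,[0,0,0],[0,0,-1]]]'

```text
t: 1.55
tool_pos: [0.4304, -0.2781, 0.2312]
eef_rot: [-2.868, -1.283, 0.0]
ft_force: [-0.4, -0.0, 0.2]
finger_gap: 0.0855
gripper_force: 0.0
```

Emit:
send_rows --motion '[[-1,[0,0,0],[0,0,-1]],[-1,[0,0,0],[0,0,-1]],[-1,[0,0,0],[0,0,-1]],[-1,[0,0,0],[0,0,-1]],[-1,[0,0,0],[0,0,-1]]]'

```text
t: 2.17
tool_pos: [0.4303, -0.2783, 0.2312]
eef_rot: [-2.199, -2.243, 0.0]
ft_force: [-0.4, 1.0, 0.1]
finger_gap: 0.0854
gripper_force: 0.0
```

Emit:
send_rows --motion '[[-1,[0,0,0],[0,0,-1]],[-1,[0,0,0],[0,0,-1]],[-1,[0,0,0],[0,0,-1]],[-1,[0,0,0],[0,0,-1]],[-1,[0,0,0],[0,0,-0.38]]]'

```text
t: 2.8
tool_pos: [0.4303, -0.2784, 0.2312]
eef_rot: [-1.361, -2.831, 0.0]
ft_force: [-0.1, 0.4, 0.5]
finger_gap: 0.0855
gripper_force: 0.0
```

```bash
cat > to.py <<'E'
# usage: to.py x y z yaw_deg -> total tool-frame units (shift before turning), and turn units
import sys; from h import *
from scipy.spatial.transform import Rotation as Ro
o=r.observe();R=Ro.from_rotvec(o['eef_rot']).as_matrix();x,y,z,w=map(float,sys.argv[1:5])
yaw=np.degrees(np.arctan2(R[1,0],R[0,0]));a=np.radians(w)
T=np.array([[np.cos(a),np.sin(a),0],[np.sin(a),-np.cos(a),0],[0,0,-1]])
d=np.array([x,y,z])-o['tool_pos']
np.set_printoptions(precision=3,suppress=True)
print('t',round(o['t'],2),'pos',o['tool_pos'],'yaw',yaw,'tilt',R[:2,2],'F',o['ft_force'],'M',o['ft_torque'],'gap',o['finger_gap'],o['gripper_force'],'q',o['q'])
print('shift',R.T@d/.06,'turn',Ro.from_matrix(R.T@T).as_rotvec()/.15)
E
python3 to.py .433 -.275 .2 128.5
```

```text
t 2.8 pos [ 0.43  -0.278  0.231] yaw 128.63377152835827 tilt [-0.  0.] F [-0.15   0.405  0.485] M [0.036 0.023 0.044] gap 0.08547027208120042 0.0 q [ 0.895  0.265 -0.442  1.598  0.116  1.304  1.111]
shift [0.015 0.071 0.521] turn [-0.    -0.001  0.016]
```

Emit:
send_rows --motion '[[-1,[0.01,0.065,0.6],[0,0,0]],[-1,[0,0,0.6],[0,0,0]],[-1,[0,0,0.6],[0,0,0]],[-1,[0,0,0.5],[0,0,0]],[-1,[0,0,0.5],[0,0,0]]]'

```text
t: 3.42
tool_pos: [0.4329, -0.2756, 0.0623]
eef_rot: [1.365, 2.829, -0.0]
ft_force: [0.4, 0.1, -0.0]
finger_gap: 0.0853
gripper_force: 0.0
```

Emit:
send_rows --motion '[[-1,[0,0,0.3],[0,0,0]],[-1,[0,0,0.18],[0,0,0]],[-1,[0,0,0],[0,0,0]]]'

```text
t: 3.8
tool_pos: [0.4327, -0.2753, 0.034]
eef_rot: [-1.364, -2.829, -0.0]
ft_force: [-0.8, -0.5, 1.1]
finger_gap: 0.0855
gripper_force: 0.0
```

```bash
python3 to.py .433 -.2755 .034 128.5; python3 - <<'E'
from h import *
c=cam('scene');t=cam('top')
cv2.imwrite('pics/g.png',np.hstack([cv2.resize(c['pixels'][200:280,260:340],(400,400)),cv2.resize(t['pixels'][170:250,266:346],(400,400))]))
E
```

```text
t 3.8 pos [ 0.433 -0.275  0.034] yaw 128.50488013421526 tilt [-0.001  0.001] F [-0.752 -0.517  1.128] M [-0.013  0.033 -0.025] gap 0.08552817536845292 0.0 q [ 0.84   0.474 -0.398  1.849  0.234  0.865  1.001]
shift [-0.007  0.002  0.001] turn [-0.003 -0.008  0.001]
```

View pics/g.png

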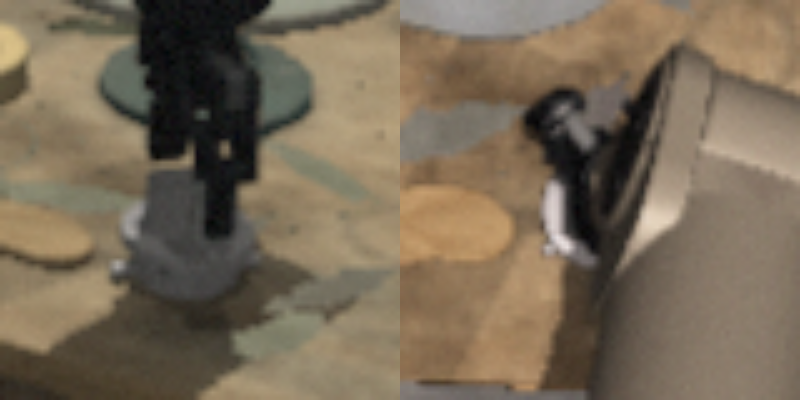

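The fingers straddle the nozzle in the left half, with the front finger at about (225,200), and the die is undisturbed. I'll close them.

Emit:
send_rows --motion '[[1,[0,0,0],[0,0,0]],[1,[0,0,0],[0,0,0]],[1,[0,0,0],[0,0,0]],[1,[0,0,0],[0,0,0]],[1,[0,0,0],[0,0,0]]]'

```text
t: 4.53
tool_pos: [0.4333, -0.2754, 0.0348]
eef_rot: [1.364, 2.829, -0.0]
ft_force: [-0.6, 0.0, 1.6]
finger_gap: 0.021
gripper_force: 59.2
```

Emit:
send_rows --motion '[[1,[0,0,0],[0,0,0]],[1,[0,0,0],[0,0,0]],[1,[0,0,0],[0,0,0]]]'

```text
t: 4.9
tool_pos: [0.4333, -0.2755, 0.0348]
eef_rot: [1.364, 2.829, -0.0]
ft_force: [-0.6, 0.5, 4.2]
finger_gap: 0.0208
gripper_force: 59.5
```

```bash
python3 to.py .433 -.2755 .28 196.25
```

```text
t 4.9 pos [ 0.433 -0.275  0.035] yaw 128.51423740051032 tilt [ 0. -0.] F [-0.636  0.479  4.246] M [ 0.112  0.176 -0.013] gap 0.02078922930987377 59.53346014022827 q [ 0.84   0.473 -0.398  1.849  0.234  0.865  1.001]
shift [ 0.001 -0.004 -4.086] turn [-0.001  0.004 -7.881]
```

Emit:
send_rows --motion '[[1,[0,0,-0.2],[0,0,0]],[1,[0,0,-0.5],[0,0,0]],[1,[0,0,-0.5],[0,0,-0.8]],[1,[0,0,-0.5],[0,0,-0.8]],[1,[0,0,-0.5],[0,0,-0.8]]]'

```text
t: 5.52
tool_pos: [0.4323, -0.2752, 0.1671]
eef_rot: [-0.83, -3.029, -0.0]
ft_force: [0.0, -1.3, -1.9]
finger_gap: 0.021
gripper_force: 59.0
```

Emit:
send_rows --motion '[[1,[0,0,-0.5],[0,0,-0.8]],[1,[0,0,-0.5],[0,0,-0.8]],[1,[0,0,-0.2],[0,0,-0.8]],[1,[0,0,0],[0,0,-0.8]],[1,[0,0,0],[0,0,-0.8]]]'

```text
t: 6.15
tool_pos: [0.4324, -0.2753, 0.2383]
eef_rot: [0.102, -3.139, -0.001]
ft_force: [0.7, -0.5, -2.2]
finger_gap: 0.021
gripper_force: 59.0
```

Emit:
send_rows --motion '[[1,[0,0,0],[0,0,-0.8]],[1,[0,0,0],[0,0,-0.7]],[1,[0,0,0],[0,0,0]]]'

```text
t: 6.52
tool_pos: [0.4324, -0.2753, 0.2381]
eef_rot: [0.446, -3.109, -0.001]
ft_force: [-0.2, -0.4, -2.7]
finger_gap: 0.0212
gripper_force: 59.0
```

```bash
python3 to.py .445 0 .235 196.25; python3 - <<'E'
from fit import *
c=cam('scene');t=cam('top')
cv2.imwrite('pics/l.png',np.hstack([cv2.resize(c['pixels'][130:250,250:370],(400,400)),cv2.resize(t['pixels'][150:250,256:356],(400,400))]))
E
```

```text
t 6.53 pos [ 0.432 -0.275  0.238] yaw -163.67629475477327 tilt [-0.001  0.001] F [-0.192 -0.428 -2.749] M [0.072 0.011 0.004] gap 0.02119089247157361 59.04386222362518 q [ 1.057  0.296 -0.666  1.579  0.186  1.333  2.224]
shift [-1.491  4.344  0.054] turn [ 0.007 -0.006  0.009]
```

View pics/l.png

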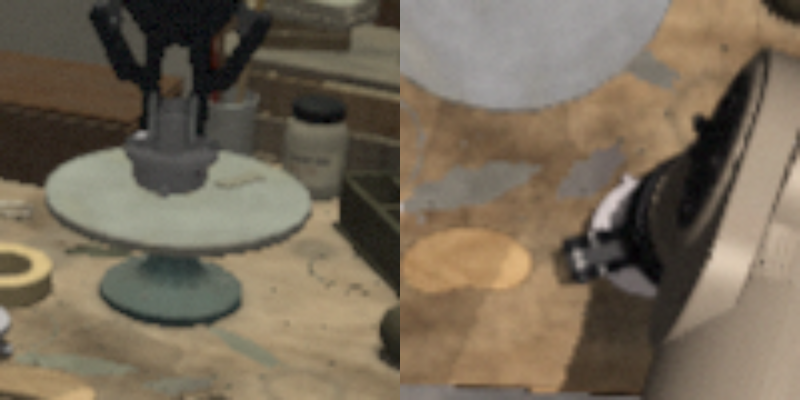

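The die is held upright under the gripper. At about (170,150) in the scene crop its flange and lugs are clear. Next I'll carry it over the extruder.

Emit:
send_rows --motion '[[1,[-0.2,0.47,0],[0,0,0]],[1,[-0.31,0.735,0],[0,0,0]],[1,[-0.31,0.735,0],[0,0,0]],[1,[-0.31,0.735,0],[0,0,0]],[1,[-0.31,0.735,0],[0,0,0]]]'

```text
t: 7.25
tool_pos: [0.4581, -0.0533, 0.2386]
eef_rot: [-0.446, 3.11, -0.001]
ft_force: [1.0, -0.1, -2.6]
finger_gap: 0.021
gripper_force: 59.2
```

Emit:
send_rows --motion '[[1,[-0.31,0.735,0],[0,0,0]],[1,[-0.31,0.735,0],[0,0,0]],[1,[-0.31,0.735,0],[0,0,0]],[1,[-0.31,0.735,0],[0,0,0]],[1,[-0.1,0.27,0],[0,0,0]]]'

```text
t: 7.88
tool_pos: [0.48, 0.157, 0.2388]
eef_rot: [-0.455, 3.108, 0.004]
ft_force: [0.5, -0.6, -1.9]
finger_gap: 0.021
gripper_force: 59.2
```

```bash
python3 to.py .481 .153 .195 196.25; python3 - <<'E'
from fit import *
c=cam('scene');t=cam('top')
cv2.imwrite('pics/m.png',np.hstack([cv2.resize(c['pixels'][110:230,120:240],(400,400)),cv2.resize(t['pixels'][140:240,110:210],(400,400))]))
E
```

```text
t 7.88 pos [0.48  0.157 0.239] yaw -163.33562688702193 tilt [-0.     0.002] F [ 0.502 -0.564 -1.897] M [-0.039 -0.027  0.001] gap 0.021038235793557257 59.199020862579346 q [ 0.346  0.329 -0.895  1.594  0.259  1.344  1.28 ]
shift [ 0.004 -0.071  0.729] turn [0.016 0.004 0.048]
```

View pics/m.png

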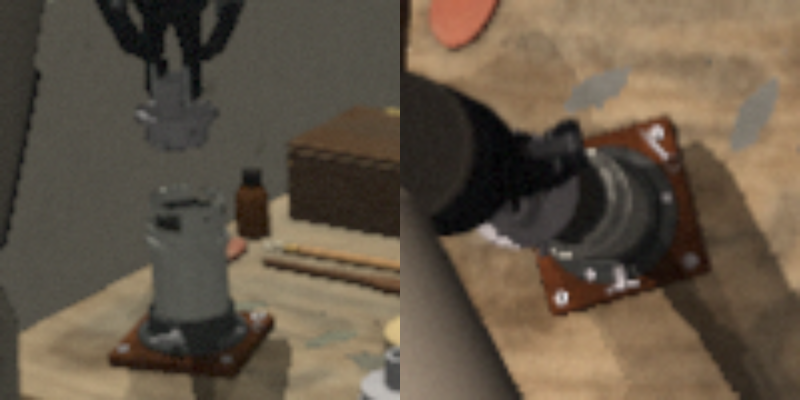

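The die hangs above the barrel mouth in the left half, at about (175,110) over (187,200). I'll correct its position and lower it to just above the rim.

Emit:
send_rows --motion '[[1,[0,-0.07,0.3],[0.01,0,0.05]],[1,[0,0,0.3],[0,0,0]],[1,[0,0,0.2],[0,0,0]],[1,[0,0,0],[0,0,0]]]'

```text
t: 8.48
tool_pos: [0.4816, 0.1473, 0.1896]
eef_rot: [0.434, -3.11, 0.004]
ft_force: [-0.3, 0.2, -1.5]
finger_gap: 0.0211
gripper_force: 59.3
```

```bash
python3 to.py .481 .153 .180 196.25
```

```text
t 8.47 pos [0.482 0.147 0.19 ] yaw -164.12445211460673 tilt [-0.002 -0.003] F [-0.25   0.151 -1.463] M [ 0.04   0.028 -0.047] gap 0.02113796847784788 59.30926501750946 q [ 0.344  0.365 -0.873  1.677  0.295  1.24   1.253]
shift [-0.016  0.095  0.16 ] turn [-0.014 -0.015 -0.044]
```

Emit:
send_rows --motion '[[1,[-0.015,0.095,0],[-0.01,-0.01,-0.04]],[1,[0,0,0],[0,0,0]],[1,[0,0,0],[0,0,0]]]'

```text
t: 8.85
tool_pos: [0.4817, 0.1547, 0.191]
eef_rot: [-0.446, 3.107, 0.0]
ft_force: [-0.1, -0.2, -1.6]
finger_gap: 0.0211
gripper_force: 59.3
```

```bash
python3 to.py .481 .153 .180 196.25; python3 - <<'E'
from fit import *
c=cam('scene');t=cam('top')
cv2.imwrite('pics/n.png',np.hstack([cv2.resize(c['pixels'][130:190,150:210],(400,400),interpolation=cv2.INTER_CUBIC),cv2.resize(t['pixels'][150:230,120:200],(400,400))]))
E
```

```text
t 8.85 pos [0.482 0.155 0.191] yaw -163.6621024295194 tilt [0.002 0.001] F [-0.089 -0.249 -1.625] M [-0.027  0.016 -0.001] gap 0.021121803586568882 59.308351278305054 q [ 0.333  0.366 -0.877  1.674  0.296  1.239  1.248]
shift [ 0.019 -0.024  0.183] turn [-0.001  0.017  0.01 ]
```

View pics/n.png

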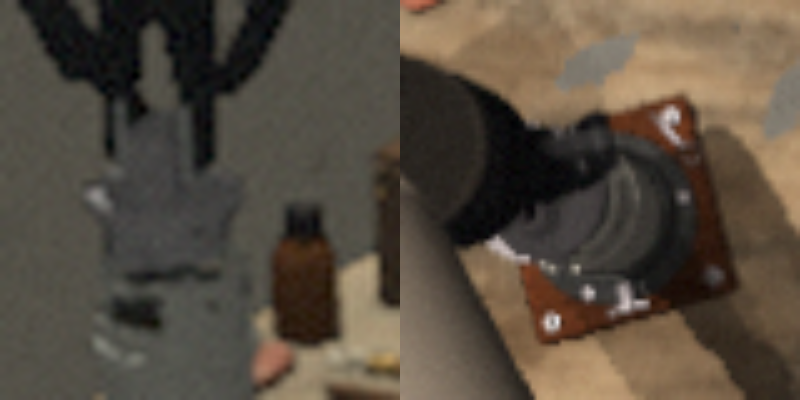

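The scene crop shows the die just above the rim, with the flange spanning about columns 85–245 and the barrel about 100–252. I'll check that lateral offset numerically.

```bash
python3 - <<'E'
from fit import *
c=cam('scene');g=cv2.cvtColor(c['pixels'],cv2.COLOR_BGR2GRAY).astype(float)
g=np.mean([g]+[cv2.cvtColor(cam('scene')['pixels'],cv2.COLOR_BGR2GRAY).astype(float) for _ in range(3)],0)
for v in range(146,196,3): print(v,g[v,158:194].astype(int))
tp=r.observe()['tool_pos'];print(tp)
for n,x,y,z,R in(('flange',tp[0],tp[1],tp[2]-.0048,.036),('spig',tp[0],tp[1],tp[2]-.026,.028),('rim',.481,.153,.15,.035),('barrel',.481,.153,.125,.035),('b2',.481,.153,.09,.035)):
    P=proj(c,circ(x,y,z,R));print(n,P.min(0).round(2),P.max(0).round(2))
a=np.radians(16.3)
print('lugs',proj(c,[[tp[0]+s*.041*np.cos(a),tp[1]+s*.041*np.sin(a),tp[2]-.0278] for s in(1,-1)]))
E
```

```text
146 [81 79 80 80 80 79 80 60 25 58 58 26 13  6 47 65 70 66 64 62 46 21 17 14
 55 79 79 80 79 79 80 80 80 81 80 82]
149 [79 80 79 78 81 81 80 57 19 57 67 53 56 60 59 60 64 57 59 71 58 24 17 20
 57 81 80 80 80 80 80 80 80 79 80 81]
152 [79 80 79 80 79 80 82 58 13 57 74 70 66 68 68 66 68 64 62 68 62 33 18 16
 56 80 80 80 78 79 81 79 79 79 81 79]
155 [79 80 78 80 81 80 81 82 72 75 78 72 69 67 67 69 66 65 57 65 65 37 34 58
 76 74 75 81 80 79 80 80 82 81 79 80]
158 [78 81 81 81 75 66 78 78 63 62 63 64 66 68 68 67 68 66 61 57 60 63 63 65
 62 62 63 62 72 80 79 79 80 81 80 80]
161 [80 78 80 81 74 67 81 97 92 71 69 63 63 65 66 67 66 66 67 66 66 67 66 66
 68 64 64 68 77 79 82 81 80 80 64 42]
164 [80 80 79 80 80 80 80 65 55 65 69 71 69 71 70 71 72 71 69 71 63 60 60 65
 62 59 69 81 81 80 81 80 81 80 61 17]
167 [81 80 80 81 79 79 80 67 58 66 67 68 66 67 68 69 72 72 71 70 69 66 65 64
 61 66 71 75 76 80 78 80 72 57 55 56]
170 [81 80 82 79 81 83 78 71 70 72 69 64 62 52 49 51 50 52 52 48 40 50 58 60
 58 68 78 73 70 74 78 79 65 39 38 42]
173 [80 80 81 82 80 80 80 80 79 85 87 77 70 70 74 79 80 79 79 80 
[... 691 characters left out ...]
 76  79  80  82  84  83  81  83  84  84
  83  82  82  81  84  83  84  79  79  76  74  68  54  77 103 118 133 134]
191 [ 80  78 101 121 132 145 144 117  79  79  79  83  82  81  83  84  85  87
  85  85  83  82  82  83  82  81  80  77  76  74 113 146 144 144 144 143]
194 [141 142 142 140 140 137 138 120  85  79  79  82  83  84  83  84  85  87
  84  84  82  83  82  83  83  82  79  77  75  72 111 142 143 143 141 138]
[0.48143245 0.15432826 0.19048212]
flange [162.53 154.12] [186.78 161.71]
spig [165.68 161.47] [184.42 167.59]
rim [163.87 165.26] [187.22 173.1 ]
barrel [164.39 172.79] [187.57 180.94]
b2 [165.09 183.16] [188.04 191.72]
lugs [[179.88403719 160.79530051]
 [170.06743315 169.51032859]]
```

The projected flange and barrel edges match the picture to within half a pixel, so the alignment is good. I'll lower the die into the mouth.

Emit:
send_rows --motion '[[1,[0.01,-0.015,0.06],[0,0,0]],[1,[0,0,0.06],[0,0,0]],[1,[0,0,0.06],[0,0,0]],[1,[0,0,0.06],[0,0,0]],[1,[0,0,0],[0,0,0]]]'

```text
t: 9.78
tool_pos: [0.4809, 0.1533, 0.1757]
eef_rot: [-0.446, 3.109, 0.0]
ft_force: [0.5, 0.2, -2.1]
finger_gap: 0.021
gripper_force: 59.3
```

```bash
python3 to.py .481 .153 .1628 196.25
```

```text
t 9.78 pos [0.481 0.153 0.176] yaw -163.67791882000296 tilt [0.001 0.   ] F [ 0.508  0.23  -2.061] M [ 0.017 -0.041  0.035] gap 0.02103156336855177 59.30888056755066 q [ 0.33   0.379 -0.871  1.699  0.308  1.207  1.239]
shift [-0.    -0.005  0.214] turn [0.    0.005 0.008]
```

Emit:
send_rows --motion '[[1,[0,0,0.05],[0,0,0]],[1,[0,0,0.05],[0,0,0]],[1,[0,0,0.05],[0,0,0]],[1,[0,0,0],[0,0,0]],[1,[0,0,0],[0,0,0]]]'

```text
t: 10.4
tool_pos: [0.4814, 0.1536, 0.1676]
eef_rot: [-0.446, 3.108, 0.0]
ft_force: [-0.9, -0.5, 4.4]
finger_gap: 0.0207
gripper_force: 60.2
```

```bash
python3 to.py .481 .153 .1628 196.25
```

```text
t 10.4 pos [0.481 0.154 0.168] yaw -163.67820886436104 tilt [0.002 0.001] F [-0.925 -0.477  4.426] M [-0.233  0.277  0.023] gap 0.02074241861373549 60.172762870788574 q [ 0.326  0.387 -0.867  1.711  0.316  1.189  1.232]
shift [ 0.009 -0.008  0.08 ] turn [-0.     0.015  0.008]
```

Emit:
send_rows --motion '[[1,[0,0,0.04],[0,0,0]],[1,[0,0,0.04],[0,0,0]],[1,[0,0,0.03],[0,0,0]],[1,[0,0,0],[0,0,0]],[1,[0,0,0],[0,0,0]]]'

```text
t: 11.02
tool_pos: [0.4814, 0.1537, 0.1628]
eef_rot: [-0.445, 3.107, -0.001]
ft_force: [-4.7, -2.8, 15.8]
finger_gap: 0.0208
gripper_force: 61.7
```

```bash
python3 to.py .481 .153 .1628 196.25
```

```text
t 11.03 pos [0.481 0.154 0.163] yaw -163.68413695887313 tilt [ 0.003 -0.   ] F [-4.671 -2.842 15.835] M [-0.661  1.095  0.024] gap 0.020832467083612423 61.69489860534668 q [ 0.323  0.391 -0.865  1.718  0.322  1.178  1.227]
shift [ 0.01  -0.009 -0.001] turn [-0.008  0.019  0.008]
```

The flange is seated on the rim: z is 0.1628 m as expected, and the upward force matches spring plus rim. Next is the clockwise turn.

Emit:
send_rows --motion '[[1,[0,0,0.01],[0,0,0.4]],[1,[0,0,0],[0,0,0.5]],[1,[0,0,0],[0,0,0.5]],[1,[0,0,0],[0,0,0.5]],[1,[0,0,0],[0,0,0]]]'

```text
t: 11.65
tool_pos: [0.4842, 0.1536, 0.1628]
eef_rot: [0.003, 3.133, 0.001]
ft_force: [0.0, -1.7, 14.1]
finger_gap: 0.0208
gripper_force: 61.5
```

```bash
python3 to.py .481 .153 .1628 116.25
```

```text
t 11.65 pos [0.484 0.154 0.163] yaw 179.90182973217827 tilt [0.009 0.001] F [ 0.015 -1.698 14.086] M [-0.567  0.26  -0.035] gap 0.020812798556027676 61.50245547294617 q [ 0.28   0.374 -0.801  1.718  0.293  1.165  0.968]
shift [ 0.053 -0.01  -0.   ] turn [0.037 0.049 7.406]
```

Emit:
send_rows --motion '[[1,[0.015,-0.005,0],[0.015,0.02,0.5]],[1,[0.01,0,0],[0.01,0.01,0.5]],[1,[0,0,0],[0,0,0.5]],[1,[0,0,0],[0,0,0.5]],[1,[0,0,0],[0,0,0]]]'

```text
t: 12.28
tool_pos: [0.4831, 0.1531, 0.1628]
eef_rot: [0.472, 3.101, -0.003]
ft_force: [1.1, -1.5, 13.5]
finger_gap: 0.0213
gripper_force: 61.4
```

```bash
python3 to.py .481 .153 .1628 116.25
```

```text
t 12.28 pos [0.483 0.153 0.163] yaw 162.68935511368565 tilt [ 0.005 -0.003] F [ 1.076 -1.499 13.527] M [-0.439  0.03  -0.104] gap 0.021272736454050898 61.37466073036194 q [ 0.233  0.358 -0.736  1.718  0.264  1.163  0.692]
shift [ 0.033 -0.012 -0.   ] turn [0.007 0.036 5.403]
```

Emit:
send_rows --motion '[[1,[0.01,-0.005,0],[0,0.02,0.5]],[1,[0.01,0,0],[0,0,0.5]],[1,[0,0,0],[0,0,0.5]],[1,[0,0,0],[0,0,0.5]],[1,[0,0,0],[0,0,0.5]]]'

```text
t: 12.9
tool_pos: [0.482, 0.1533, 0.1628]
eef_rot: [1.044, 2.96, -0.001]
ft_force: [-0.2, -1.2, 13.0]
finger_gap: 0.0212
gripper_force: 61.3
```

```bash
python3 to.py .481 .153 .1628 116.25
```

```text
t 12.9 pos [0.482 0.153 0.163] yaw 141.14353717797042 tilt [ 0.002 -0.002] F [-0.152 -1.202 13.044] M [-0.51  -0.004  0.122] gap 0.0212100164098261 61.31338834762573 q [ 0.18   0.341 -0.662  1.72   0.229  1.157  0.346]
shift [ 0.01  -0.014 -0.   ] turn [0.006 0.018 2.896]
```

Emit:
send_rows --motion '[[1,[0,0,0.01],[0,0,0.5]],[1,[0,0,0],[0,0,0.5]],[1,[0,0,0],[0,0,0.5]],[1,[0,0,0],[0,0,0.5]],[1,[0,0,0],[0,0,0.4]]]'

```text
t: 13.52
tool_pos: [0.4821, 0.1532, 0.1628]
eef_rot: [1.556, 2.725, -0.0]
ft_force: [1.0, -2.6, 15.4]
finger_gap: 0.0208
gripper_force: 61.7
```

```bash
python3 to.py .481 .153 .1628 116.25
```

```text
t 13.53 pos [0.482 0.153 0.163] yaw 120.5406314678226 tilt [ 0.003 -0.002] F [ 0.996 -2.602 15.442] M [-0.568  0.191  0.235] gap 0.020834360394963922 61.703163385391235 q [ 0.128  0.327 -0.593  1.722  0.201  1.151  0.011]
shift [ 0.007 -0.018 -0.   ] turn [0.011 0.02  0.499]
```

Now the last few degrees, slowly, until it meets the stop.

Emit:
send_rows --motion '[[1,[0,0,0],[0,0,0.2]],[1,[0,0,0],[0,0,0.2]],[1,[0,0,0],[0,0,0.15]],[1,[0,0,0],[0,0,0]],[1,[0,0,0],[0,0,0]]]'

```text
t: 14.15
tool_pos: [0.4832, 0.1536, 0.1629]
eef_rot: [1.662, 2.66, 0.003]
ft_force: [2.2, -1.4, 13.9]
finger_gap: 0.021
gripper_force: 61.5
```

```bash
python3 to.py .481 .153 .1628 116.25
```

```text
t 14.15 pos [0.483 0.154 0.163] yaw 116.00785479222897 tilt [ 0.005 -0.001] F [ 2.211 -1.376 13.928] M [-0.407 -0.362  0.548] gap 0.02101854685823842 61.50008797645569 q [ 0.117  0.325 -0.578  1.722  0.196  1.147 -0.063]
shift [ 0.007 -0.037  0.001] turn [ 0.029  0.021 -0.028]
```

Emit:
send_rows --motion '[[1,[0,0,0],[0,0,0.1]],[1,[0,0,0],[0,0,0.1]],[1,[0,0,0],[0,0,0]],[1,[0,0,0],[0,0,0]]]'

```text
t: 14.65
tool_pos: [0.4833, 0.1536, 0.1628]
eef_rot: [1.696, 2.637, 0.003]
ft_force: [3.4, -2.3, 13.4]
finger_gap: 0.0212
gripper_force: 62.9
```

```bash
python3 to.py .481 .153 .1628 116.25
```

```text
t 14.65 pos [0.483 0.154 0.163] yaw 114.50180862350466 tilt [ 0.006 -0.002] F [ 3.396 -2.319 13.401] M [-0.468 -0.359  1.337] gap 0.02121717876339384 62.85019040107727 q [ 0.112  0.324 -0.573  1.722  0.195  1.147 -0.089]
shift [ 0.007 -0.039  0.   ] turn [ 0.031  0.028 -0.203]
```

The wrist moment rose from 0.12 to 1.34 N m at the expected 116° yaw, so the die is at its stop. I'll add a little down-pressure and check by camera.

Emit:
send_rows --motion '[[1,[0,0,0.02],[0,0,0]],[1,[0,0,0],[0,0,0]],[1,[0,0,0],[0,0,0]],[1,[0,0,0],[0,0,0]]]'

```text
t: 15.15
tool_pos: [0.4834, 0.1536, 0.1628]
eef_rot: [1.696, 2.637, 0.003]
ft_force: [0.5, -3.3, 18.9]
finger_gap: 0.0208
gripper_force: 63.9
```

```bash
python3 to.py .481 .153 .1628 116.25; python3 - <<'E'
from fit import *
c=cam('scene');t=cam('top')
cv2.imwrite('pics/z.png',np.hstack([cv2.resize(c['pixels'][135:215,140:220],(400,400),interpolation=cv2.INTER_CUBIC),cv2.resize(t['pixels'][140:240,120:320],(400,200))[:,:].repeat(2,0)]))
E
```

```text
t 15.15 pos [0.483 0.154 0.163] yaw 114.50311303440519 tilt [ 0.007 -0.002] F [ 0.531 -3.342 18.911] M [-0.647  0.144  1.321] gap 0.02078325759907203 63.86118292808533 q [ 0.112  0.324 -0.573  1.723  0.196  1.146 -0.09 ]
shift [ 0.007 -0.04  -0.   ] turn [ 0.033  0.032 -0.203]
```

View pics/z.png

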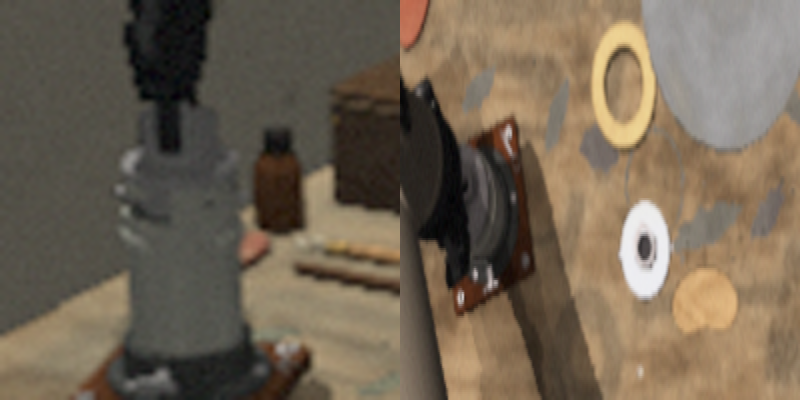

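The flange sits flush on the rim at about (180,165). A lug shows at the end of the side slot, at about (122,190). The round die, tape roll and rib look undisturbed. I'll hand it in.

```bash
python3 -c "
from station import r
print(r.finish_job())"
```

```text
the job is handed in; nothing more can be done
None
```

The strap die is seated on the extruder rim and turned clockwise to its stop, still gripped and pressed down for the keeper pin; handed in at about 15 s, and the round die, tape roll and rib looked unmoved (the cutter was outside my last picture, but the arm never went near it).

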